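Close the draught cover and tare the pigment balance

ROBOT

A 6-joint arm with a two-finger parallel gripper is mounted at the origin on a cart in front of the work surface, level with it; the furniture and walls round the work are solid. World frame = base frame: x ahead of the robot, y to its left, z up, the work surface at z = 0. Lengths are in m, angles in rad, forces in N, time in s.
With the tool pointing down it reaches from about 0.375 to 0.925 m from the base axis. Payload 5.7 kg.
Tool frame: the origin (TCP) lies on the centre line of the jaws, within the pads' length; the fingertips stand 8 mm ahead of it and the grasp point (between the pads) lies 11 mm behind it; z points along the fingers, y is the line along which they close (so a half turn about z gives the same grasp; the last joint's range is limited). The gripper opens to 88 mm and grips with 3 to 60 N. Pads are 20 mm wide; open, the fingers measure 115 mm over their backs; the gripper's body (75 mm by 178 mm) begins 61 mm behind the grasp point.
Start: joints at [1.189, 0.359, 1.51, -0, 1.272, -0.115], TCP at [0.158, 0.579, 0.231] pointing down, gripper open.
Joint ranges: [-2.97, 2.97], [-1.01, 2.36], [0.21, 2.38], [-0.96, 4.11], [0.2, 2.71], [-2.98, 2.98]. Speed limits (rad/s): [2.39, 2.39, 3.14, 3.14, 3.14, 3.14].

INTERFACE

Orientations are given as a rotation vector (axis times angle).
In Python, from cell import * gives the robot as it stands.
- The arm moves only by the tool step_arm, never from a script. Its argument "commands" is a list of rows, each a list of 5 numbers: the shift along the world's x, y, z in mm, then the turn about the world's z in rad, then the closure, from 0 (fully open) to 1 (shut). A call has 1 to 10 rows; each row shifts and turns the commanded pose from where the row before left it; what a row does not reach is not made up. A row lasts 1/10 s, in which the tool goes at most 50 mm and 8.59 degrees, less where a joint would pass 70% of its speed; a pose out of reach is approached as far as the arm can. A call with a gripper value outside its range is refused whole. The fingers move at their own pace and stop on an object; "force" is the grip in N (left out, the last holds). Time passes only in rows, so rows that do not move let the fingers close. It gives the time, the measured TCP pose, the force, the opening and the grip force at its end, in the units of the state.
- observe(): the state, without advancing time (a new reading comes with each control period).
- snapshot(name): name is "scene" or "top"; returns the picture (420x560x3 uint8, red, green, blue); there is no depth.
- camera_model(name): a dict with "camera_matrix" (3x3 intrinsics, pixels), "camera_from_world" (4x4, takes a point from world to camera coordinates). Camera axes: x right, y down, z forward; pixel columns grow to the right and rows downward; lengths in m; the calibration is good to about 2 mm. A picture is of the moment at which its call begins. camera_model takes no time and is no camera call.
- job_done(): hands the job in; it is judged then, once.
The state is a dict: "time": time; "qpos": joint angles; "dq": joint speeds; "tau": joint torques, N m; "position": TCP position; "tcp_rot": TCP orientation; "wrist_force": force on the tool from outside, world axes, zero at the start; "wrist_torque": the same for the moment, N m; "opening": finger opening in m; "finger_force": force on a finger pad.
Only numpy, scipy, OpenCV 4.12 (cv2) and the standard library are available. Lean on these libraries where they do the work, as an engineer would, in place of code of your own. Each camera call takes 0.05 s, during which the arm holds its last target. There are 200 camera calls.

TASK

Get the bench balance ready for weighing pigment into its brass dish. With the fingertips, push the open clear draught cover down until it is fully shut, without letting it slam; then gently press the long bar-shaped tare key at the front all the way down, let it spring back and withdraw. Grasp and lift nothing, do not shove the balance along the table, do not press the tare key before the cover is shut, and leave the round key, the square key, the dish and the jars, cup and eraser standing around alone.

Things in the scene. Friction and masses are not known exactly. Their poses are not given: they have to be found in the camera images.
- balance: the bench balance: low white housing, 206 mm deep (x) by 190 mm wide (y), top 38 mm above the table, standing loose on four rubber feet (1.5 kg). Origin on the table under the housing, 4 mm behind its centre; its own x points to its back (to the cover's hinge), y to its left, z up. The three black keys are on the front strip, the end nearest the robot; the weighing plate and cover are behind them
- cover (a joint): angle of the clear draught cover (rad): 0 fully shut, about 1.57 standing upright, 1.9 the end of its travel leaning back; the friction hinge holds it wherever it is left (about 1 to 2 N at its free edge moves it); shut, it sits on a rubber seal that gives about 3 mm under 10 N
- cover_hinge (a point): middle of the cover's hinge axis, on the housing's top 98 mm behind the balance's origin, 38 mm above the table; the axis runs along the balance's y
- cover_edge (a point): middle of the cover's free edge, on its outer face. The cover is a shallow clear plastic hood with grey edges, 132 mm from hinge to free edge, 150 mm wide, 34 mm deep with 3 mm walls; its outer face lies 34 mm off the hinge axis, is the back of the cover while it stands open and its top, 72 mm above the table, when shut
- tare_top (a point): middle of the top of the tare key, the long bar: 15 mm (x) by 32 mm (y), at the right of the row as seen from the robot, 54 mm to the right of the balance's origin, 47 mm above the table. The row of keys lies 84 mm in front of the balance's origin, clear of the shut cover by 43 mm to the key's centre
- tare_key (a joint): how far the tare key is pressed (m): 0 up, 0.007 fully down at the stop; it takes about 1.5 N to start, 4 N at half and 6 N fully down, and springs back
- power_top (a point): middle of the top of the round key, 17 mm across, at the left of the row, 112 mm from the tare key: leave alone
- power_key (a joint): how far the round key is pressed (m), 0 up
- mode_top (a point): middle of the top of the square key, 15 mm, in the row's middle, 60 mm from the tare key: leave alone
- mode_key (a joint): how far the square key is pressed (m), 0 up
- plate_center (a point): middle of the round weighing plate's top, 44 mm above the table, 32 mm behind the balance's origin
- dish: shallow brass dish, 110 mm across, 11 mm high, loose on the weighing plate; origin at the centre of its underside: leave alone
- pigment_jar: pigment jar with a black cap, 59 mm across, 95 mm high, origin under its centre: bystander beside the balance
- mixing_cup: clear tapered cup, 63 mm across, 72 mm high, origin under its centre: bystander beside the balance
- ink_pot: round low ink pot with a yellow lid, 52 mm across, 40 mm high, origin under its centre: bystander beside the balance
- eraser: eraser, 18 x 38 x 11 mm, origin under its centre: bystander beside the balance

How it is judged:
On the way, in this order (a step that is already met when the one before it is completed fails the run):
1. the cover is pushed fully shut (value of joint cover below 0.03 rad and value of joint tare_key below 0.0015 m), for 0.2 s.
2. with the cover shut, the tare key is pressed down (value of joint tare_key above 0.0035 m and value of joint cover below 0.04 rad), for 0.1 s.
At the end, for the whole second after the job is handed in: cover shut (under 0.04 rad); tare key was pressed 3.5 mm or more with the cover shut and all keys are up again; balance level and within 15 mm of its start, dish flat within 10 mm of the plate's centre, jar, cup, ink pot and eraser upright within 15 mm of their starts (value of joint cover below 0.04 rad and value of joint each of tare_key, power_key, mode_key below 0.001 m and distance of each of balance, pigment_jar, mixing_cup, ink_pot, eraser from where it was at the start of the episode below 0.015 m and angle between balance's own z axis and vertical below 0.03 rad and linear speed of each of balance, dish below 0.02 m/s and horizontal distance between dish and plate_center below 0.01 m and angle between dish's own z axis and vertical below 0.05 rad and angle between each of pigment_jar, mixing_cup, ink_pot, eraser's own z axis and vertical below 0.1 rad); the robot touches nothing.
It fails at once if the tare key is pressed (1.5 mm) before the cover is shut (value of joint tare_key above 0.0015 m and value of joint cover above 0.06 rad).
It fails at once if the round or the square key is pressed (1.5 mm) (value of joint any of power_key, mode_key above 0.0015 m).
It fails at once if rough handling: the cover slams (arrives faster than 3 rad/s), or anything on the balance is pushed with more than 40 N ((velocity of joint cover below -3 rad/s and value of joint cover below 0.15 rad) or contact force between any of the fingers, the arm and balance above 40 N).
It fails at once if the balance is shoved (15 mm), lifted (8 mm) or tipped (distance of balance from where it was at the start of the episode above 0.015 m or height (world z) of balance above 0.008 m or angle between balance's own z axis and vertical above 0.06 rad).
It fails at once if the dish is touched, lifted or pushed off the middle of its plate (10 mm), or the jar, cup, ink pot or eraser is moved (15 mm) or tipped (distance between dish and plate_center above 0.01 m or contact force between the fingers and dish above 1 N or distance of any of pigment_jar, mixing_cup, ink_pot, eraser from where it was at the start of the episode above 0.015 m or angle between any of pigment_jar, mixing_cup, ink_pot, eraser's own z axis and vertical above 0.1 rad).
It also fails if it takes over 48 s, if anything falls off the work surface, if the arm or the gripper's body presses on something with over 40 N, if the wrist force passes 120 N, or if a joint passes its speed limit or range.

## Working session

There is one attempt and no reset: what is moved stays moved. The work goes in short steps, Python scripts to look and compute and a tool call to move; the robot and the scene stay as the last step left them, time stands still between calls to the robot, and variables do not carry over. Pictures are saved under pics/ and viewed, at most 10 in all, crops included, and the job is handed in when it is done.

Besides the shell and the picture viewer there is one more tool, called after "Request:" as name([rows], argument=value, ...), one row to a line, values as JSON. step_arm: Moves the arm, as the interface text tells. Its arguments: {"type":"object","properties":{"commands":{"type":"array"},"force":{"type":"number"}},"required":["commands"]}

```bash
mkdir -p pics; python3 - <<'E'
from cell import *
import cv2,numpy as np
for n in("scene","top"):
    im=snapshot(n); cv2.imwrite(f"pics/{n}0.png",im[:,:,::-1])
    m=camera_model(n); print(n,np.round(m["camera_matrix"],1).tolist(),np.round(m["camera_from_world"],3).tolist())
print(observe())
E
```

```text
scene [[505.0, 0.0, 282.1], [0.0, 505.0, 204.4], [0.0, 0.0, 1.0]] [[0.826, -0.563, -0.018, -0.409], [-0.277, -0.378, -0.883, 0.233], [0.491, 0.735, -0.468, 0.678], [0.0, 0.0, 0.0, 1.0]]
top [[533.5, 0.0, 281.0], [0.0, 533.5, 215.0], [0.0, 0.0, 1.0]] [[0.02, -1.0, -0.006, 0.048], [-0.998, -0.02, -0.058, 0.538], [0.058, 0.007, -0.998, 1.095], [0.0, 0.0, 0.0, 1.0]]
{'time': 0.1, 'qpos': array([ 1.18890047e+00,  3.59419998e-01,  1.51129840e+00,  1.25607635e-05,
        1.27250359e+00, -1.15099119e-01]), 'dq': array([-0.00078625, -0.00163024, -0.0038715 , -0.00090689, -0.00133298,
       -0.00134056]), 'tau': array([-1.33066751e-04, -5.16348588e+01, -2.71404916e+01,  6.78265700e-02,
        2.76462949e-02, -2.27882958e-05]), 'position': array([0.15796436, 0.57821406, 0.22991119]), 'tcp_rot': array([-4.17792283e-01, -3.11327112e+00,  2.47576893e-03]), 'wrist_force': array([-0.34688105,  0.09450113,  0.56327776]), 'wrist_torque': array([-0.01151838,  0.02119291,  0.0369563 ]), 'finger_force': 0.0, 'opening': 0.08795309233169964}
```

View pics/scene0.png

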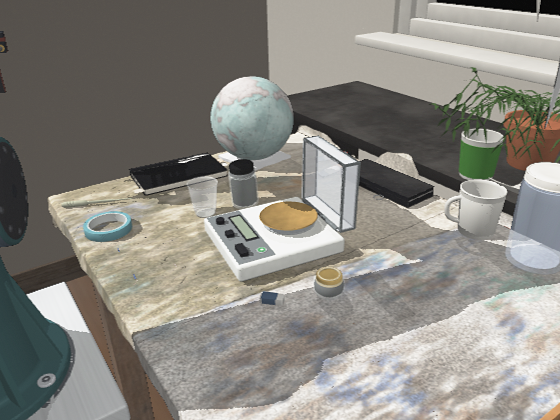

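View pics/top0.png

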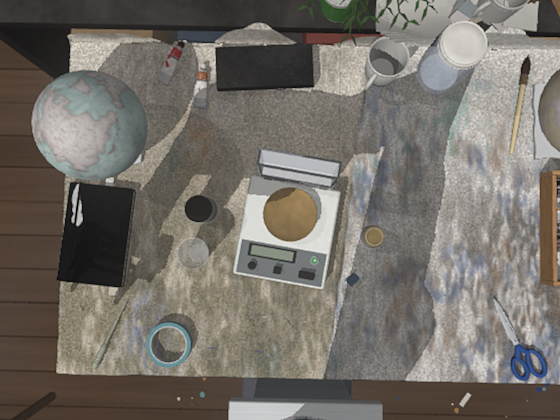

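The top view shows the balance with its keys near (252,266), (277,269) and (307,274), the dish at (291,214) and the open cover from (258,155) to (340,180). The balance is turned slightly clockwise. Next I'll measure keys and dish on their height planes.

```bash
cat > h.py <<'E'
from cell import *
import cv2,numpy as np
def ray(n,u,v,z):
    m=camera_model(n);K=np.array(m["camera_matrix"]);T=np.array(m["camera_from_world"])
    R=T[:3,:3];c=-R.T@T[:3,3];d=R.T@np.linalg.solve(K,[u,v,1.]);return c+d*(z-c[2])/d[2]
def proj(n,p):
    m=camera_model(n);K=np.array(m["camera_matrix"]);T=np.array(m["camera_from_world"])
    q=K@(T[:3,:3]@np.array(p)+T[:3,3]);return q[:2]/q[2]
E
python3 - <<'E'
from h import *
im=cv2.imread("pics/top0.png");hsv=cv2.cvtColor(im,cv2.COLOR_BGR2HSV)
g=im.max(2)
roi=np.zeros_like(g);roi[255:288,236:328]=1
def blobs(m,lo):
    n,l,s,c=cv2.connectedComponentsWithStats(m.astype(np.uint8))
    return [(s[i].tolist(),c[i].round(1)) for i in range(1,n) if s[i][4]>lo]
for s,c in blobs((g<55)&(roi>0),20):print("key",s,c,ray("top",*c,.047).round(4))
roi[:]=0;roi[180:250,255:330]=1
for s,c in blobs((hsv[...,1]>90)&(hsv[...,0]>8)&(hsv[...,0]<28)&(roi>0),300):print("dish",s,c,ray("top",*c,.053).round(4))
cv2.imwrite("pics/c1.png",np.hstack([cv2.resize(im[140:295,225:350],None,fx=3.2,fy=3.2,interpolation=cv2.INTER_CUBIC),cv2.resize(cv2.imread("pics/scene0.png")[130:285,195:365],None,fx=2.3,fy=3.2,interpolation=cv2.INTER_CUBIC)]))
E
```

```text
key [248, 262, 8, 7, 27] [251.4 264.8] [0.4332 0.1164 0.047 ]
key [274, 267, 7, 7, 26] [276.7 269.5] [0.4248 0.0653 0.047 ]
key [299, 271, 15, 9, 57] [306.1 275. ] [0.415 0.006 0.047]
dish [263, 188, 54, 53, 2107] [290.3 215. ] [0.5348 0.0401 0.053 ]
```

View pics/c1.png

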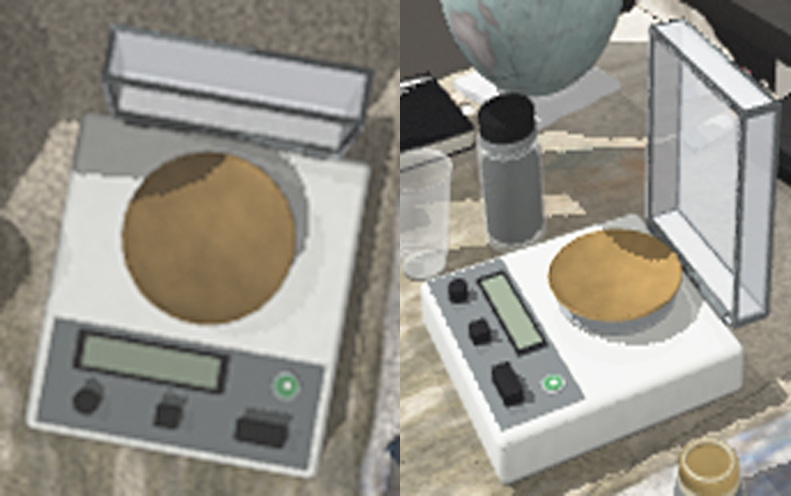

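The crop confirms it: the tare bar is centred at about (307,274). The cover is roughly upright, with its outer rim from (259,149) to (341,162). Now the pose, cover angle and push path.

```bash
cat >> h.py <<'E'
yaw=-.163;O=np.array([.5145-.1+0.0917,.006+.0397])
bx=np.array([np.cos(yaw),np.sin(yaw)])
def cov(th,r,off=.034):
    a=.098-r*np.cos(th)+off*np.sin(th);return np.r_[O+bx*a,.038+r*np.sin(th)+off*np.cos(th)]
E
python3 - <<'E'
from h import *
print("O",O,"plate",O+.032*bx)
for th in(1.4,1.5,1.57,1.65,1.75,1.9):print(th,cov(th,.132).round(3),proj("top",cov(th,.132)).round(1),proj("top",cov(th,.132,0)).round(1),proj("scene",cov(th,.132)).round(1))
for n,u,v,z in(("globe",90,125,.12),("jar",200,208,.095),("cup",194,252,.07),("ink",373,236,.04)):print(n,ray("top",u,v,z).round(3))
print("path, front corner at r=.115")
for th in np.arange(1.6,-.01,-.1):print(round(th,2),(cov(th,.115)*1000).round(0))
E
```

```text
O [0.5062 0.0457] plate [0.53777584 0.04050707]
1.4 [0.614 0.028 0.174] [298.7 167.2] [295.3 185.9] [325.8 148.8]
1.5 [0.627 0.026 0.172] [300.  160.1] [296.6 178.7] [332.3 148.5]
1.57 [0.636 0.024 0.17 ] [300.9 155.2] [297.5 173.6] [336.7 148.7]
1.65 [0.647 0.023 0.167] [301.9 149.9] [298.6 167.9] [341.5 149.3]
1.75 [0.659 0.021 0.162] [303.1 143.6] [299.9 161. ] [347.3 150.7]
1.9 [0.677 0.018 0.152] [304.6 135.2] [301.7 151.2] [355.2 153.9]
globe [0.695 0.426 0.12 ]
jar [0.542 0.216 0.095]
cup [0.457 0.229 0.07 ]
ink [ 0.496 -0.129  0.04 ]
path, front corner at r=.115
1.6 [640.  24. 152.]
1.5 [628.  26. 155.]
1.4 [617.  28. 157.]
1.3 [605.  29. 158.]
1.2 [593.  31. 158.]
1.1 [581.  33. 156.]
1.0 [570.  35. 153.]
0.9 [559.  37. 149.]
0.8 [548.  39. 144.]
0.7 [538.  41. 138.]
0.6 [528.  42. 131.]
0.5 [519.  44. 123.]
0.4 [511.  45. 114.]
0.3 [504.  46. 104.]
0.2 [498.  47.  94.]
0.1 [493.  48.  83.]
-0.0 [489.  48.  72.]
```

Request:
step_arm([
  [29,-33,5,0.01,1],
  [29,-33,5,0.01,1],
  [29,-33,5,0.01,1],
  [29,-33,5,0.01,1],
  [29,-33,5,0.01,1],
  [29,-33,5,0.01,1],
  [29,-33,5,0.01,1],
  [29,-33,5,0.01,1],
  [29,-33,0,0.01,1],
  [29,-33,0,0.014,1],
], force=20)

```text
time: 1.1
position: [0.449, 0.2472, 0.2706]
tcp_rot: [0.255, 3.131, 0.0]
wrist_force: [0.6, 0.2, 0.4]
opening: 0.0115
finger_force: 0.0
```

Request:
step_arm([
  [31,-29,0,0,1],
  [31,-29,0,0,1],
  [31,-29,0,0,1],
  [31,-29,0,0,1],
  [31,-29,0,0,1],
  [31,-29,0,0,1],
  [31,-29,0,0,1],
  [31,-30,0,0,1],
  [2,-1,0,0,1],
  [0,0,0,0,1],
])

```text
time: 2.1
position: [0.6981, 0.0141, 0.2695]
tcp_rot: [-0.258, -3.129, -0.0]
wrist_force: [0.1, -0.1, -0.2]
opening: 0.0004
finger_force: 0.0
```

Request:
step_arm([
  [0,0,-20,0,1],
  [0,0,-20,0,1],
  [0,0,-20,0,1],
  [0,0,-20,0,1],
  [0,0,-20,0,1],
  [0,0,-10,0,1],
  [0,0,0,0,1],
])

```text
time: 2.8
position: [0.6961, 0.016, 0.1592]
tcp_rot: [-0.253, -3.128, -0.0]
wrist_force: [0.1, -0.1, -0.5]
opening: 0.0004
finger_force: 0.0
```

```bash
python3 - <<'E'
from h import *
a=snapshot("top")[...,::-1];b=snapshot("scene")[...,::-1]
cv2.imwrite("pics/d.png",np.hstack([cv2.resize(a[60:300,200:400],None,fx=2,fy=2),cv2.resize(b[60:300,180:380],None,fx=2,fy=2)]));s=observe();print(s["position"],s["wrist_force"])
E
```

```text
[0.698096   0.01541354 0.16134663] [-0.22106962 -0.61099083 -0.46580772]
```

View pics/d.png

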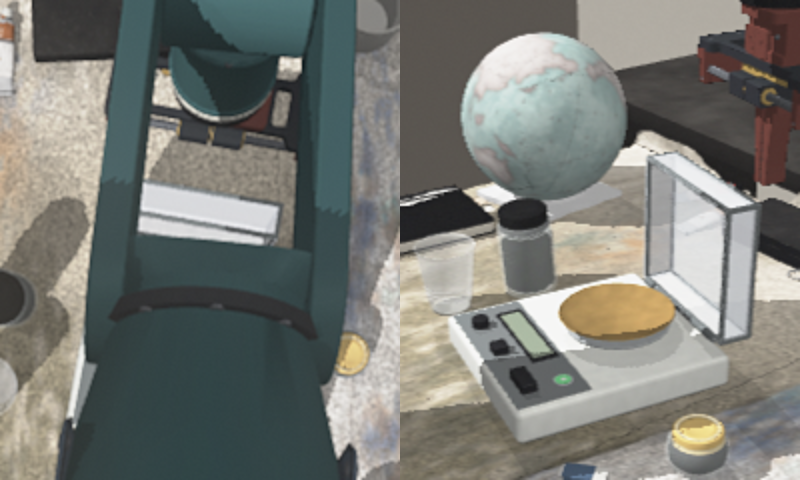

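The arm stands behind the upright cover, and in the scene view the fingertip is at about (770,180), just clear of the cover's back. Now I'll push gently.

Request:
step_arm([
  [-8,1.3,0,0,1],
  [-8,1.3,0,0,1],
  [-8,1.3,0,0,1],
  [-8,1.3,0,0,1],
  [-6,1,0,0,1],
  [-6,1,0,0,1],
  [-6,1,1,0,1],
  [-5,1,1,0,1],
  [-5,1,0,0,1],
  [0,0,0,0,1],
])

```text
time: 3.9
position: [0.638, 0.025, 0.163]
tcp_rot: [0.255, 3.131, -0.0]
wrist_force: [0.8, -1.4, 0.5]
opening: 0.0005
finger_force: 0.4
```

Request:
step_arm([
  [-6,1,1,0,1],
  [-6,1,1,0,1],
  [-6,1,1,0,1],
  [-6,1,0,0,1],
  [-6,1,0,0,1],
  [-6,1,0,0,1],
  [-6,1,-1,0,1],
  [-6,1,-1,0,1],
])

```text
time: 4.7
position: [0.5896, 0.033, 0.1636]
tcp_rot: [-0.255, -3.131, 0.0]
wrist_force: [1.1, -0.1, 0.3]
opening: 0.0004
finger_force: 0.6
```

Request:
step_arm([
  [-5.5,1,-1.5,0,1],
  [-5.5,1,-1.5,0,1],
  [-5.5,1,-2,0,1],
  [-5.5,1,-2,0,1],
  [-5.5,1,-2.5,0,1],
  [-5.5,1,-2.5,0,1],
  [-5,1,-3,0,1],
  [-5,1,-3,0,1],
])

```text
time: 5.5
position: [0.5467, 0.041, 0.1453]
tcp_rot: [-0.255, -3.131, 0.0]
wrist_force: [0.9, -0.1, 0.9]
opening: 0.0004
finger_force: 0.4
```

Request:
step_arm([
  [-5,0.5,-3.5,0,1],
  [-5,0.5,-3.5,0,1],
  [-4.5,1,-4,0,1],
  [-4.5,1,-4,0,1],
  [-4,0.5,-4.5,0,1],
  [-4,0.5,-4.5,0,1],
  [-3.5,0.5,-5,0,1],
  [-3.5,0.5,-5,0,1],
])

```text
time: 6.3
position: [0.5128, 0.046, 0.1112]
tcp_rot: [-0.255, -3.131, 0.0]
wrist_force: [0.5, 0.1, 0.5]
opening: 0.0004
finger_force: 0.3
```

```bash
python3 - <<'E'
from h import *
a=snapshot("top")[...,::-1];b=snapshot("scene")[...,::-1]
cv2.imwrite("pics/e.png",cv2.resize(b[60:300,180:380],None,fx=2.5,fy=2.5));s=observe();print(s["position"],s["wrist_force"])
E
```

```text
[0.51186202 0.04607415 0.1107389 ] [ 0.67282198  0.15035363 -0.42265938]
```

View pics/e.png

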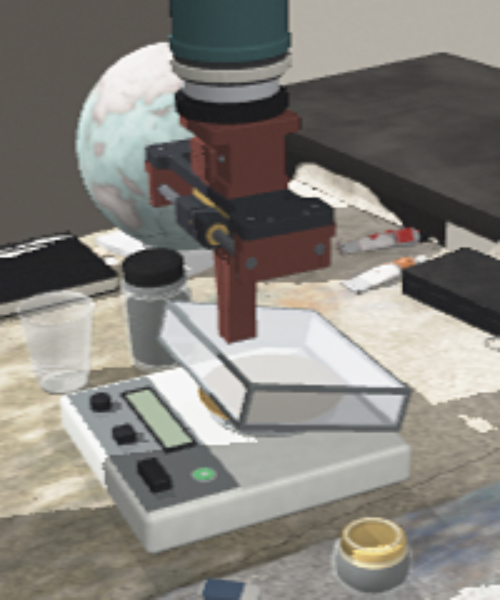

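The cover is nearly shut, with the fingertip at about (238,340) resting on its top near the free edge. I'll carry on slowly.

Request:
step_arm([
  [-3,0.5,-4,0,1],
  [-2,0.5,-4,0,1],
  [-2,0.3,-4,0,1],
  [-2,0.3,-4,0,1],
  [-2,0.2,-4,0,1],
  [-1,0.2,-3,0,1],
  [-1,0,-3,0,1],
  [-1,0,-2,0,1],
  [0,0,-1.5,0,1],
  [0,0,0,0,1],
])

```text
time: 7.4
position: [0.4989, 0.048, 0.0819]
tcp_rot: [-0.255, -3.131, 0.0]
wrist_force: [-0.6, -0.2, 0.0]
opening: 0.0003
finger_force: 0.0
```

Request:
step_arm([
  [0,0,-1,0,1],
  [0,0,-1,0,1],
  [0,0,-0.5,0,1],
  [0,0,0,0,1],
])

```text
time: 7.8
position: [0.4991, 0.048, 0.0796]
tcp_rot: [-0.255, -3.131, 0.0]
wrist_force: [-0.2, -0.8, 1.3]
opening: 0.0008
finger_force: 0.8
```

Request:
step_arm([
  [0,0,-0.5,0,1],
  [0,0,-0.5,0,1],
  [0,0,-0.5,0,1],
  [0,0,0,0,1],
  [0,0,0,0,1],
])

```text
time: 8.3
position: [0.4989, 0.048, 0.0781]
tcp_rot: [-0.255, -3.131, 0.0]
wrist_force: [-3.3, 0.8, 3.9]
opening: 0.0002
finger_force: 1.9
```

Request:
step_arm([
  [0,0,-0.5,0,1],
  [0,0,-0.5,0,1],
  [0,0,-0.5,0,1],
  [0,0,0,0,1],
  [0,0,0,0,1],
  [0,0,0,0,1],
])

```text
time: 8.9
position: [0.4987, 0.048, 0.0766]
tcp_rot: [-0.255, -3.13, 0.0]
wrist_force: [-3.4, 0.1, 6.8]
opening: 0.0005
finger_force: 2.9
```

Request:
step_arm([
  [0,0,3,0,1],
  [0,0,10,0,1],
  [0,0,20,0,1],
  [-17,-8,10,0,1],
  [-17,-8,0,0,1],
  [-17,-9,0,0,1],
  [-17,-9,0,0,1],
  [-16.5,-8,0,0,1],
  [0,0,0,0,1],
])

```text
time: 9.8
position: [0.4131, 0.0055, 0.12]
tcp_rot: [-0.257, -3.13, 0.0]
wrist_force: [0.5, -0.7, -0.7]
opening: 0.0002
finger_force: 0.0
```

```bash
python3 - <<'E'
from h import *
b=snapshot("scene")[...,::-1]
cv2.imwrite("pics/f.png",cv2.resize(b[100:300,180:380],None,fx=3,fy=3));s=observe();print(s["position"],s["wrist_force"])
g=b.max(2)
print("tare proj",proj("scene",[.4145,.006,.047]),"cover edge",proj("scene",cov(0,.132)),proj("scene",cov(.05,.132)))
E
```

```text
[0.41490956 0.00565335 0.12017046] [ 0.76784456  0.14910135 -0.73603095]
tare proj [240.89891605 247.91723171] cover edge [255.39054581 214.99827925] [256.19303201 211.60037274]
```

View pics/f.png

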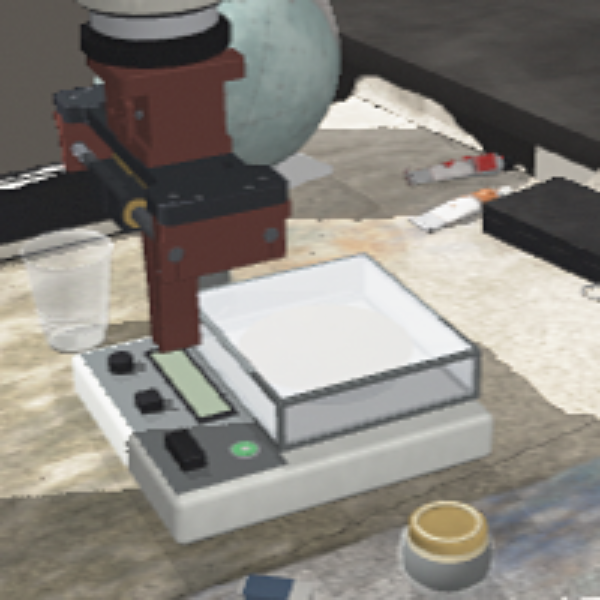

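The cover looks shut on the housing. Its near top corner is at crop (280,400), the tare key is at crop (185,448), which is about where it was projected, and the balance has not moved. Now the tare key.

Request:
step_arm([
  [0,0,-15,0,1],
  [0,0,-15,0,1],
  [0,0,-15,0,1],
  [0,0,-10,0,1],
  [0,0,-5,0,1],
  [0,0,-2,0,1],
  [0,0,-1,0,1],
  [0,0,-1,0,1],
  [0,0,-1,0,1],
  [0,0,0,0,1],
])

```text
time: 10.85
position: [0.4151, 0.0059, 0.0549]
tcp_rot: [0.256, 3.13, -0.0]
wrist_force: [0.4, 0.1, 1.4]
opening: 0.0006
finger_force: 0.8
```

Request:
step_arm([
  [0,0,-1,0,1],
  [0,0,-1,0,1],
  [0,0,-1,0,1],
  [0,0,-1,0,1],
  [0,0,0,0,1],
  [0,0,0,0,1],
])

```text
time: 11.45
position: [0.4151, 0.0059, 0.0507]
tcp_rot: [0.255, 3.13, -0.0]
wrist_force: [0.5, 0.5, 5.4]
opening: 0.0006
finger_force: 2.3
```

Request:
step_arm([
  [0,0,-1,0,1],
  [0,0,-1,0,1],
  [0,0,-0.7,0,1],
  [0,0,0,0,1],
  [0,0,0,0,1],
  [0,0,0,0,1],
])

```text
time: 12.05
position: [0.4151, 0.0059, 0.0482]
tcp_rot: [0.255, 3.13, -0.0]
wrist_force: [0.0, 0.5, 9.5]
opening: 0.0005
finger_force: 4.6
```

The force reached 9.5 N, past the 6 N that fully down needs, so the key is at its stop. Withdrawing.

Request:
step_arm([
  [0,0,2,0,1],
  [0,0,3,0,1],
  [0,0,5,0,1],
  [0,0,20,0,1],
  [0,0,40,0,1],
  [0,0,40,0,1],
  [0,-40,30,0,1],
  [0,-40,20,0,1],
  [0,-40,0,0,1],
  [0,-40,0,0,1],
])

```text
time: 13.05
position: [0.4139, -0.1552, 0.2086]
tcp_rot: [0.255, 3.131, -0.0]
wrist_force: [-0.5, 0.9, -0.5]
opening: 0.0006
finger_force: 0.0
```

Request:
step_arm([
  [0,-40,0,0,1],
  [0,-40,0,0,1],
  [0,-40,0,0,1],
  [0,-40,0,0,1],
  [0,0,0,0,1],
  [0,0,0,0,1],
])

```text
time: 13.65
position: [0.4136, -0.3137, 0.2072]
tcp_rot: [-0.258, -3.129, -0.003]
wrist_force: [0.6, 0.3, -0.4]
opening: 0.0006
finger_force: 0.0
```

```bash
python3 - <<'E'
from h import *
a=snapshot("top")[...,::-1];b=snapshot("scene")[...,::-1]
cv2.imwrite("pics/g.png",np.hstack([cv2.resize(a[130:300,180:390],None,fx=1.9,fy=1.9),cv2.resize(b[130:300,180:390],None,fx=1.9,fy=1.9)]));s=observe();print(s["time"],s["position"],s["wrist_force"])
for th in(0,.04):
  for y in(.075,-.075):
    p=cov(th,.132);p[:2]+=y*np.array([-bx[1],bx[0]]);print(th,y,((proj("scene",p)-[180,130])*1.9).round(1),((proj("top",p)-[180,130])*1.9).round(1))
E
```

```text
13.75 [ 0.41376849 -0.31228965  0.20734962] [ 0.60567377  0.05089877 -0.7257997 ]
0 0.075 [115.3 129.4] [126.9 206.9]
0 -0.075 [175.2 198.2] [269.2 233.3]
0.04 0.075 [116.3 124.5] [126.8 205.4]
0.04 -0.075 [176.5 192.7] [269.8 231.9]
```

View pics/g.png

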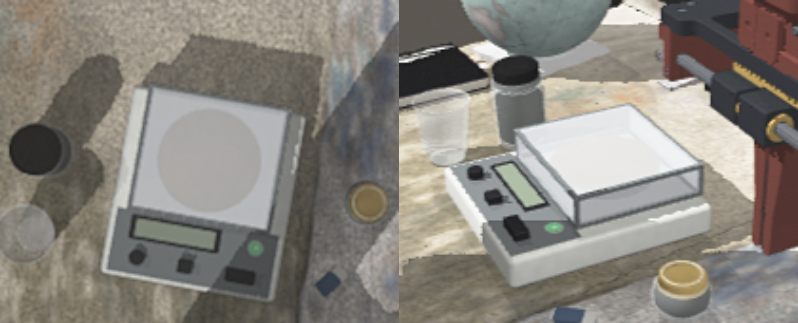

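The cover is shut: its corners at crop (117,130) and (178,197) match the prediction for 0 rad. The keys are up, the balance and bystanders are in place, and the arm is clear. Handing in.

```bash
python3 -c "
from cell import *
print(job_done())"
```

```text
the job is handed in; nothing more can be done
None
```

I pushed the cover shut slowly, then pressed the tare key to its stop (9.5 N) and let it spring back. The arm is clear, the last pictures show everything else in place, and I handed the job in at about 14 s; no verdict was returned.

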